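# Clamp a carving blank and hold the clamp down

## Robot

A 6-joint arm with a two-finger parallel gripper is mounted at the origin on the work surface. World frame = base frame: x ahead of the robot, y to its left, z up, the work surface at z = 0. Lengths are in m, angles in rad, forces in N, time in s.
With the tool pointing down it reaches from about 0.225 to 0.875 m from the base axis. Payload 3.4 kg.
Tool frame: the origin (TCP) lies at the very end of the fingers, on their centre line; the grasp point (between the pads) lies 19 mm behind it; z points along the fingers, y is the line along which they close (so a half turn about z gives the same grasp; the last joint's range is limited). The gripper opens to 85 mm and grips with 20 to 120 N. Pads are 22 mm wide; open, the fingers measure 114 mm over their backs; the gripper's body (76 mm by 85 mm) begins 54 mm behind the grasp point. The pads swing forward as they close: fully open they stand 13 mm farther back than shut.
Start: joints at [-1.272, 0.276, 1.505, -0, 1.361, -0.121], TCP at [0.234, -0.525, 0.231] pointing down, gripper open.
Joint ranges: [-2.89, 2.89], [-0.75, 2.08], [0.22, 2.7], [-1.18, 4.32], [0.11, 2.71], [-2.7, 2.7]. Speed limits (rad/s): [2.57, 2.57, 3.14, 3.14, 3.14, 3.14].

## Interface

Orientations are given as a unit quaternion [w, x, y, z].
In Python, from rig import readout, vision, manip gives the robot as it stands.
- The arm moves only by the shell command python3 -m handwheel 'ROWS' [FORCE]. ROWS is JSON, a list of rows, each a list of 3 entries, a list of its own where there are three numbers: the shift along the tool's x, y, z in mm, then the turn, a rotation vector about the tool's x, y, z in units of 6 degrees (1.0 is 6 degrees), then the closure, from -1 (fully open) to 1 (shut), so that 0 is half open. A call has 1 to 20 rows; each row shifts and turns the commanded pose from where the row before left it, along the tool's axes as they then stand; what a row does not reach is not made up. A row lasts 1/8 s, in which the tool goes at most 62.5 mm and 10.7 degrees, less where a joint would pass 70% of its speed; a pose out of reach is approached as far as the arm can. A call is refused whole if a number of a shift passes 62.5 or a number of a turn 1, either way. A call with a gripper value outside its range is refused whole. The fingers move at their own pace and stop on an object; FORCE is the grip in N (left out, the last holds). Time passes only in rows, so rows that do not move let the fingers close. It gives the time, the measured TCP pose, the force, the opening and the grip force at its end, in the units of the state.
- readout.get_state(): the state, without advancing time (a new reading comes with each control period).
- vision.get_image(name): name is "scene" or "top"; returns the picture (400x640x3 uint8, blue, green, red); there is no depth.
- vision.camera_params(name): a dict with "intrinsics" (3x3 intrinsics, pixels), "dist" ([k1, k2, p1, p2, k3] as OpenCV has them; the pictures are not rectified), "rvec" (rotation vector, rad) and "tvec" (3), from world to camera coordinates, as OpenCV has them. Camera axes: x right, y down, z forward; pixel columns grow to the right and rows downward; lengths in m; the calibration is good to about 2 mm. A picture is of the moment at which its call begins. camera_params takes no time and is no camera call.
- manip.sign_off(): hands the job in; it is judged then, once.
The state is a dict: "clock": time; "qpos": joint angles; "qd": joint speeds; "effort": joint torques, N m; "position": TCP position; "ee_rot": TCP orientation; "contact_force": force on the tool from outside, world axes, zero at the start; "moment": the same for the moment, N m; "width": finger opening in m; "gripper_force": force on a finger pad.
Only numpy, scipy, OpenCV 4.12 (cv2) and the standard library are available. Lean on these libraries where they do the work, as an engineer would, in place of code of your own. Each camera call takes 0.05 s, during which the arm holds its last target. There are 200 camera calls.

## Task

Push the wooden carving blank along its channel in the red clamping fixture until you feel it seat against the metal end stop; only then press the clamp's black knob straight down until the yellow ring on its stem comes down level with the top of the dark collar (22 mm of travel, not to the end of its travel). Finish while still holding the knob down there, so that the rubber pad grips the blank, and leave the bottle, brush and mallet where they are.

Things in the scene. Friction and masses are not known exactly. Their poses are not given: they have to be found in the camera images.
- jig: Fixture fixed to the bench. Grey base board, local x -190 to +150, y +-52 mm, top (channel floor) at z 18. Two dark rails (12 wide, 14 high above the floor, inner faces 48 mm apart, x -95 to +60) form the channel. Origin on the bench, on the channel's centre line; +x along the channel to the stop, z up. A red post at x 117 to 149 carries the clamp arm.
- collar (a point): Centre of the top of the dark collar (17 mm radius, 90 to 120 mm above the bench) at the end of the red clamp arm (34 mm wide, 92 to 116 mm above the bench), over the channel at fixture x = 30 mm, y = 0. The knob's stem slides through it. The yellow ring's lower edge must come down to this level. Axes as the fixture's.
- stop: Aluminium end stop, 20 long x 44 wide x 22 mm high, small brass screw on top; fixed to the fixture under the clamp arm, its contact face at fixture x = 55 to 85 mm (differs each time). Origin at the foot of its contact face, on the channel floor; +x along the channel, away from the blank.
- blank: Loose pale wooden half-carved blank, 150 x 44 x 34 mm, about 0.16 kg, in the channel 45 to 85 mm short of the stop. Origin at the centre of its underside; +x to the square tail that meets the stop (x 75 mm). Tail 100 mm long; neck 28 wide, 26 high (x -48 to -25); head 40 wide with a flat end to push at x -75. Slides at 1 to 2 N until it seats.
- blank_tail (a point): Centre of the blank's square tail face, 17 mm above its underside: the face that must touch the stop. Axes as the blank's.
- handle (a joint): Travel of the clamp knob in m: 0 = up (start), 0.022 = yellow ring level with the collar's top, 0.030 = end of travel. Spring return: 3.5 N to start, plus 0.25 N per mm. The pad meets the blank at 12 mm; a second spring then adds 2.4 N plus 0.6 N per mm: about 17 N in all at 22 mm.
- handle_top (a point): Centre of the flat top of the black knob (46 mm in diameter, flat part 34 mm) above fixture point x = 30 mm, y = 0; 182 mm above the bench when up. It moves straight down with the knob.
- pad: Round rubber clamp pad, 28 mm in diameter, on a spring under the knob's stem. Origin at the centre of its lower face, 64 mm above the bench when up (12 mm above the blank's top).
- bottle: Bystander: green bottle, 60 mm diameter, 150 mm tall, standing beyond the red post. Origin at the centre of its underside.
- brush: Bystander: flat brush with wooden handle, 200 mm long, 20 mm high, lying beside the fixture at its +y side. Origin under its middle.
- mallet: Bystander: wooden mallet, 260 mm long, 26 mm high, lying beside the fixture at its -y side. Origin under its middle.
There are look-alikes about, which are no part of the job. Leave any blue or purple look-alike of the blank alone.

How it is judged:
On the way:
1. the blank is seated against the end stop while the clamp knob is still up (x of blank_tail in the frame of stop above -0.003 m and y of blank_tail in the frame of stop between -0.004 and 0.004 m and z of blank_tail in the frame of stop below 0.022 m and value of joint handle below 0.005 m), for 0.2 s.
At the end, for the whole second after the job is handed in: Robot still pressing the knob (over 3 N), 18 to 26 mm down; pad presses the blank with over 3 N; blank at rest flat in the channel, tail within 3 mm of the stop and 4 mm of the centre line; bottle, brush and mallet within 30 mm of their start (x of blank_tail in the frame of stop above -0.003 m and y of blank_tail in the frame of stop between -0.004 and 0.004 m and z of blank_tail in the frame of stop below 0.022 m and value of joint handle between 0.018 and 0.026 m and contact force between pad and blank above 3 N and contact force between any of the fingers, the arm and handle above 3 N and linear speed of blank below 0.01 m/s and distance of each of bottle, brush, mallet from where it was at the start of the episode below 0.03 m); the arm keeps its last pose, push and grip.
It fails at once if the bottle, brush or mallet is knocked about (moved over 30 mm) (distance of any of bottle, brush, mallet from where it was at the start of the episode above 0.03 m).
It fails at once if the clamp knob is pressed (over 10 mm) before the blank is seated (value of joint handle above 0.01 m and x of blank_tail in the frame of stop below -0.006 m).
It also fails if it takes over 48 s, if anything falls off the work surface, if the arm or the gripper's body presses on something with over 40 N, if the wrist force passes 120 N, or if a joint passes its speed limit or range.

## Working session

There is one attempt and no reset: what is moved stays moved. The work goes in short steps, Python scripts to look and compute and a shell command to move; the robot and the scene stay as the last step left them, time stands still between calls to the robot, and variables do not carry over. Pictures are saved under pics/ and viewed, at most 10 in all, crops included, and the job is handed in when it is done.

```bash
mkdir -p pics; ls; python3 - <<'E'
from rig import readout, vision
import cv2
s=readout.get_state(); print(s)
for n in("scene","top"):
    cv2.imwrite(f"pics/{n}0.png",vision.get_image(n)); print(vision.camera_params(n))
E
```

```text
pics
{'clock': 0.0, 'qpos': array([-1.27201662e+00,  2.76580625e-01,  1.50612073e+00,  2.82399777e-05,
        1.36072234e+00, -1.20998728e-01]), 'qd': array([ 0.00105348, -0.00090813,  0.00027645, -0.00035431,  0.00076569,
        0.00168693]), 'effort': array([ 1.61846376e-03, -4.16763461e+01, -2.45810544e+01,  5.40726307e-05,
        1.08458090e-02, -7.10224413e-06]), 'position': array([ 0.23419359, -0.524565  ,  0.23045286]), 'ee_rot': array([-9.13131792e-04,  9.78054209e-01,  2.08348568e-01, -6.75215991e-05]), 'contact_force': array([0.13036985, 0.92148791, 0.41284101]), 'moment': array([ 0.01381235,  0.04427483, -0.00182076]), 'gripper_force': 0.0, 'width': 0.08524596165174946}
{'intrinsics': array([[508.92181756,   0.        , 321.6671049 ],
       [  0.        , 508.92181756, 196.11354374],
       [  0.        ,   0.        ,   1.        ]]), 'dist': array([0.03073127, 0.        , 0.        , 0.        , 0.        ]), 'rvec': array([ 1.94738379,  1.36575842, -0.6274839 ]), 'tvec': array([-0.21086831, -0.19664766,  1.62082334])}
{'intrinsics': array([[473.68044223,   0.        , 315.74227354],
       [  0.        , 473.68044223, 205.57503295],
       [  0.        ,   0.        ,   1.        ]]), 'dist': array([-0.10428975,  0.        ,  0.        ,  0.        ,  0.        ]), 'rvec': array([ 2.16621787, -2.21868128,  0.14322994]), 'tvec': array([0.03074141, 0.50285869, 1.05239983])}
```

View pics/scene0.png

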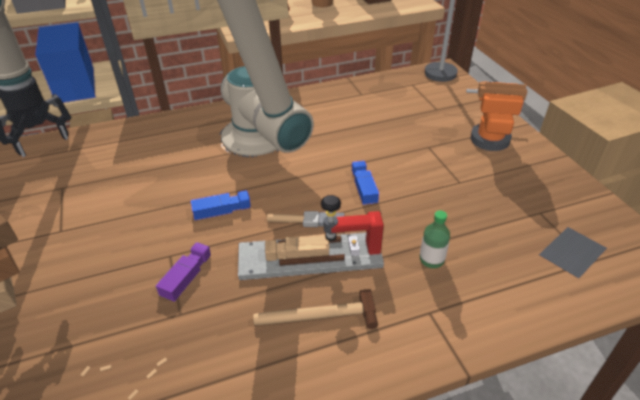

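View pics/top0.png

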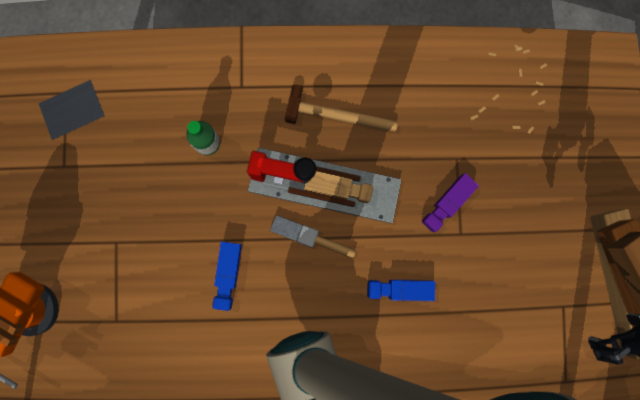

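Top view: the fixture spans (250,165) to (398,205), with the knob at (304,169) and the red post at (258,165). Candidates for the blank are the pale wooden one in the channel (338,187), purple (450,203), blue (227,275) and blue (402,290). I choose the pale one and check it in one close crop.

```bash
python3 - <<'E'
import cv2,numpy as np
a=cv2.imread("pics/top0.png")[135:235,235:415]; b=cv2.imread("pics/scene0.png")[185:285,225:405]
f=lambda i:cv2.resize(i,(792,440),interpolation=cv2.INTER_CUBIC)
cv2.imwrite("pics/c1.png",f(a)[:,:]); cv2.imwrite("pics/c2.png",f(b))
E
```

```text
(no output)
```

View pics/c1.png

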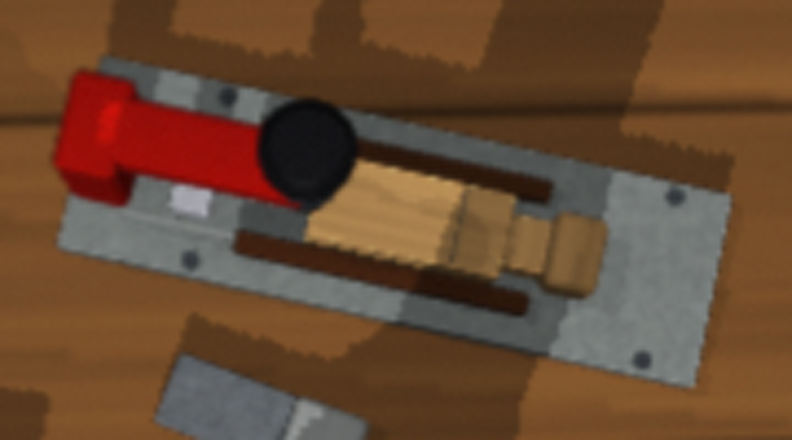

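View pics/c2.png

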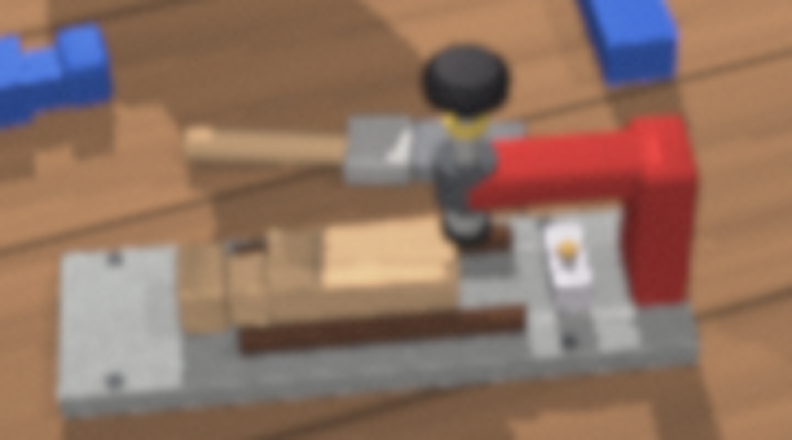

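Both crops agree: the pale blank sits in the channel, with its head end at top-crop (605,255) and its tail toward the knob. The stop with its brass screw is at scene-crop (567,250). Now I fit the poses.

```bash
cat > h.py <<'E'
import numpy as np,cv2
from scipy.optimize import least_squares
from scipy.spatial.transform import Rotation as R
from rig import readout,vision
def proj(n,P):
    c=vision.camera_params(n); return cv2.projectPoints(np.float64(P).reshape(-1,1,3),c["rvec"],c["tvec"],c["intrinsics"],c["dist"])[0].reshape(-1,2)
def ray(n,px,z):
    c=vision.camera_params(n); u=cv2.undistortPoints(np.float64([[px]]),c["intrinsics"],c["dist"])[0,0]
    M=cv2.Rodrigues(c["rvec"])[0]; o=-M.T@c["tvec"]; d=M.T@np.r_[u,1]; return o+d*(z-o[2])/d[2]
T=lambda x,y:(235+x/4.4,135+y/4.4)
S=lambda x,y:(225+x/4.4,185+y/4.4)
def w(p,L): # fixture mm -> world m
    L=np.atleast_2d(L)/1000.; c,s=np.cos(p[2]),np.sin(p[2])
    return np.c_[p[0]+c*L[:,0]-s*L[:,1],p[1]+s*L[:,0]+c*L[:,1],L[:,2]]
def f(p,P): P=np.asarray(P)-[p[0],p[1],0]; c,s=np.cos(p[2]),np.sin(p[2]); return 1000*np.array([c*P[0]+s*P[1],-s*P[0]+c*P[1],P[2]])
E
python3 - <<'E'
from h import *
top=[((-190,52,18),T(695,387)),((-190,-52,18),T(732,197)),((150,52,18),T(58,248)),((150,-52,18),T(100,57)),((30,0,182),T(308,148))]
sc=[((-190,52,18),S(60,252)),((-190,-52,18),S(60,402)),((150,-52,18),S(697,348)),((30,0,182),S(467,75))]
def r(p):
    return np.r_[(proj("top",w(p,[a for a,_ in top]))-[b for _,b in top]).ravel(),(proj("scene",w(p,[a for a,_ in sc]))-[b for _,b in sc]).ravel()]
x0=ray("top",T(400,220),.018)[:2]; print(x0)
s=min((least_squares(r,[*x0,a],loss="soft_l1") for a in(0,1.5,3,-1.5)),key=lambda s:s.cost)
p=s.x; print(p,np.round(r(p).reshape(-1,2),1).tolist()); np.save("p.npy",p)
print("head end top edge",f(p,ray("top",T(605,218),.052)),f(p,ray("top",T(598,296),.052)),f(p,ray("scene",S(178,248),.052)))
print("stop",[f(p,ray("scene",S(*q),.040)).round() for q in((545,225),(562,288),(567,256))], f(p,ray("top",T(208,205),.04)))
print("knob",w(p,(30,0,182)),"pushstart",w(p,(-150,0,40)))
E
```

```text
[ 0.55068009 -0.00600142]
[0.55583986 0.01520365 1.33436479] [[-0.1, -0.4], [0.1, -1.0], [-0.7, -0.3], [-0.1, -0.7], [-0.1, -0.7], [-0.5, -0.4], [-1.3, -1.6], [0.3, -2.3], [-0.8, -3.3]]
head end top edge [-122.28521335  -18.35055555   52.        ] [-126.65929594   21.36182949   52.        ] [-121.63586995   13.03973231   52.        ]
stop [array([78., 19., 40.]), array([ 80., -28.,  40.]), array([86., -6., 40.])] [75.98965999 16.66950112 40.        ]
knob [[0.56286691 0.04436905 0.182     ]] pushstart [[ 0.52070462 -0.13062335  0.04      ]]
```

Fit residuals are 1–3 px. The head end is at fixture x≈-124 and the tail at ≈+26. The stop is at ≈77, a gap of ≈50 mm, inside the stated 45–85. Next I go above the push start.

```bash
cat >> h.py <<'E'
def go(L,yawoff=0):
    p=np.load("p.npy"); s=readout.get_state(); q=s["ee_rot"]; M=R.from_quat([*q[1:],q[0]])
    t=w(p,L)[0]; a=p[2]+yawoff
    G=R.from_matrix(np.c_[[np.cos(a),np.sin(a),0],[np.sin(a),-np.cos(a),0],[0,0,-1]])
    F=R.from_euler("z",-p[2]).apply(s["contact_force"])
    print("t",s["clock"],"fix",f(p,s["position"]).round(1),"shift",M.inv().apply(t-s["position"]).round(4)*1000,"turn",np.rad2deg((M.inv()*G).as_rotvec()).round(2)/6,"Ffix",F.round(2))
E
python3 -c "
from h import *
go((-160,0,200))"
```

```text
t 0.1 fix [-600.1  186.3  230.5] shift [ 416.1 -235.    31. ] turn [-0.015      -0.01       -8.73333333] Ffix [-0.4   0.17 -0.08]
```

```bash
python3 -m handwheel '[[[35,-20,0],[0,0,0],1],[[35,-20,0],[0,0,0],1],[[35,-20,0],[0,0,0],1],[[35,-20,0],[0,0,0],1],[[35,-20,0],[0,0,0],1],[[35,-20,0],[0,0,0],1],[[35,-20,0],[0,0,0],1],[[35,-20,0],[0,0,0],1],[[35,-20,0],[0,0,0],1],[[35,-20,0],[0,0,0],1],[[35,-20,0],[0,0,0],1],[[31,-15,31],[0,0,0],1]]' 30
python3 -m handwheel '[[[0,0,0],[0,0,-1],1],[[0,0,0],[0,0,-1],1],[[0,0,0],[0,0,-1],1],[[0,0,0],[0,0,-1],1],[[0,0,0],[0,0,-1],1],[[0,0,0],[0,0,-1],1],[[0,0,0],[0,0,-1],1],[[0,0,0],[0,0,-1],1],[[0,0,0],[0,0,-0.7],1],[[0,0,0],[0,0,0],1],[[0,0,0],[0,0,0],1]]'
python3 -c "
from h import *
go((-155,0,100))"
```

```text
clock: 1.6
position: [0.5208, -0.1403, 0.2019]
ee_rot: [0.002, 0.978, 0.209, 0.002]
contact_force: [0.1, -0.7, 0.0]
width: -0.0001
gripper_force: 0.0
clock: 2.98
position: [0.5183, -0.1409, 0.2001]
ee_rot: [-0.0, 0.787, 0.617, -0.0]
contact_force: [-0.4, -0.5, 0.1]
width: -0.0001
gripper_force: 0.0
t 2.975 fix [-1.605e+02 -1.000e-01  2.001e+02] shift [ 5.600e+00 -1.000e-01  1.001e+02] turn [-0.005       0.         -0.04333333] Ffix [-0.55  0.31  0.15]
```

```bash
python3 -m handwheel '[[[0,0,40],[0,0,0],1],[[0,0,40],[0,0,0],1],[[0,0,40],[0,0,0],1],[[0,0,30],[0,0,0],1],[[0,0,21],[0,0,0],1],[[0,0,0],[0,0,0],1],[[0,0,0],[0,0,0],1]]'
python3 - <<'E'
from h import *
go((-135,0,30))
cv2.imwrite("pics/c3.png",np.vstack([cv2.resize(vision.get_image(n)[y:y+100,x:x+180],(540,300),interpolation=2) for n,x,y in(("top",235,135),("scene",225,185))]))
E
```

```text
clock: 3.85
position: [0.5192, -0.1413, 0.03]
ee_rot: [0.001, 0.787, 0.617, 0.0]
contact_force: [0.6, -0.4, 0.1]
width: -0.0001
gripper_force: 0.0
t 3.85 fix [-160.7   -1.    30. ] shift [25.7 -1.1  0. ] turn [ 0.01333333  0.00333333 -0.03666667] Ffix [-0.21 -0.63  0.05]
```

View pics/c3.png

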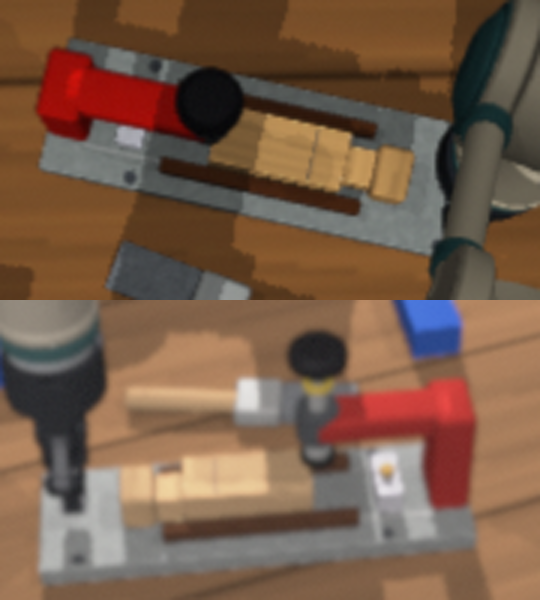

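The shut fingers stand at lower-panel (65,495), behind the head's flat end (122,500) and clear of everything. I push, gently at first.

```bash
python3 -m handwheel '[[[8,-1,0],[0,0,0],1],[[8,0,0],[0,0,0],1],[[6,0,0],[0,0,0],1],[[6,0,0],[0,0,0],1],[[6,0,0],[0,0,0],1],[[6,0,0],[0,0,0],1],[[6,0,0],[0,0,0],1],[[6,0,0],[0,0,0],1],[[5,0,0],[0,0,0],1],[[0,0,0],[0,0,0],1],[[0,0,0],[0,0,0],1]]'
python3 -c "
from h import *
go((-85,0,30))"
```

```text
clock: 5.32
position: [0.5307, -0.0848, 0.029]
ee_rot: [-0.001, 0.787, 0.617, -0.0]
contact_force: [-0.2, 0.2, -0.8]
width: -0.0002
gripper_force: 0.0
t 5.325 fix [-103.1    1.    29. ] shift [18.1  0.9 -1. ] turn [-0.00833333 -0.00666667 -0.035     ] Ffix [ 0.13  0.27 -0.77]
```

```bash
for i in 1; do python3 -m handwheel '[[[3,0,0],[0,0,0],1],[[3,0,0],[0,0,0],1],[[3,0,0],[0,0,0],1],[[0,0,0],[0,0,0],1]]'; done
python3 -c "
from h import *
go((-85,0,30))"
python3 -m handwheel '[[[2,0,0],[0,0,0],1],[[2,0,0],[0,0,0],1],[[0,0,0],[0,0,0],1]]'
python3 -c "
from h import *
go((-85,0,30))"
```

```text
clock: 5.82
position: [0.5333, -0.0763, 0.0293]
ee_rot: [-0.0, 0.787, 0.617, 0.0]
contact_force: [0.3, 0.3, -0.9]
width: -0.0003
gripper_force: 0.0
t 5.825 fix [-94.2   0.5  29.3] shift [ 9.2  0.5 -0.7] turn [ 0.         -0.00166667 -0.03166667] Ffix [ 0.35 -0.19 -0.93]
clock: 6.2
position: [0.5342, -0.0725, 0.0293]
ee_rot: [-0.0, 0.787, 0.617, 0.0]
contact_force: [0.4, -0.1, -0.5]
width: -0.0
gripper_force: 0.0
t 6.2 fix [-90.4   0.5  29.3] shift [ 5.4  0.4 -0.7] turn [ 0.00166667 -0.00166667 -0.03333333] Ffix [-0.03 -0.4  -0.54]
```

```bash
for i in 1; do python3 -m handwheel '[[[2,0,0],[0,0,0],1],[[2,0,0],[0,0,0],1]]'; done
python3 -c "
from h import *
go((-85,0,30))"
python3 -m handwheel '[[[2,0,0],[0,0,0],1],[[1,0,0],[0,0,0],1]]'
python3 -c "
from h import *
go((-85,0,30))
cv2.imwrite('pics/c4.png',np.vstack([cv2.resize(vision.get_image(n)[y:y+100,x:x+180],(540,300),interpolation=2) for n,x,y in(('top',235,135),('scene',225,185))]))"
```

```text
clock: 6.45
position: [0.5351, -0.0689, 0.0293]
ee_rot: [0.0, 0.787, 0.617, -0.0]
contact_force: [-0.3, -0.7, 0.1]
width: -0.0003
gripper_force: 0.6
t 6.45 fix [-86.6   0.4  29.3] shift [ 1.6  0.4 -0.7] turn [ 0.00166667  0.00333333 -0.03333333] Ffix [-0.75  0.1   0.08]
clock: 6.7
position: [0.5356, -0.0669, 0.0294]
ee_rot: [0.001, 0.786, 0.618, -0.001]
contact_force: [-2.4, -7.2, -0.1]
width: -0.0001
gripper_force: 3.6
t 6.7 fix [-84.6   0.4  29.4] shift [-0.4  0.4 -0.6] turn [ 0.00166667  0.02166667 -0.02      ] Ffix [-7.52  0.63 -0.06]
```

View pics/c4.png

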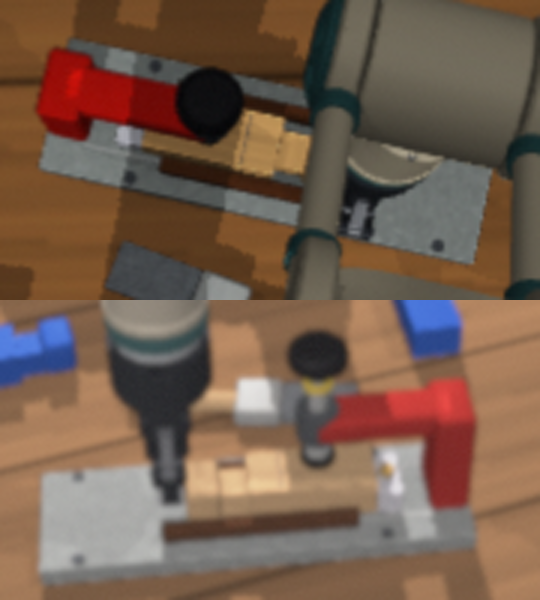

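Force jumped to 7.5 N, and the picture shows the tail at the stop (lower panel (380,470)). I add one small confirming push, then back off and rise.

```bash
python3 -m handwheel '[[[1,0,0],[0,0,0],1],[[0,0,0],[0,0,0],1],[[0,0,0],[0,0,0],1]]'
python3 -m handwheel '[[[-5,0,0],[0,0,0],1],[[-20,0,0],[0,0,0],1],[[0,0,-40],[0,0,0],1],[[0,0,-50],[0,0,0],1],[[0,0,-50],[0,0,0],1],[[0,0,-50],[0,0,0],1],[[0,0,0],[0,0,0],1],[[0,0,0],[0,0,0],1]]'
python3 - <<'E'
from h import *
go((30,0,200))
cv2.imwrite("pics/c5.png",np.vstack([cv2.resize(vision.get_image(n)[y:y+100,x:x+180],(540,300),interpolation=2) for n,x,y in(("top",235,135),("scene",225,185))]))
E
```

```text
clock: 7.18
position: [0.5356, -0.0669, 0.0294]
ee_rot: [0.001, 0.786, 0.618, -0.001]
contact_force: [-2.8, -7.2, 0.5]
width: -0.0004
gripper_force: 4.1
clock: 8.18
position: [0.5293, -0.0895, 0.2187]
ee_rot: [-0.0, 0.787, 0.617, -0.0]
contact_force: [-0.6, 0.2, 0.4]
width: -0.0003
gripper_force: 0.0
t 8.175 fix [-108.     1.3  218.7] shift [138.    0.7  18.7] turn [-0.01       -0.00166667 -0.03833333] Ffix [0.08 0.64 0.43]
```

View pics/c5.png

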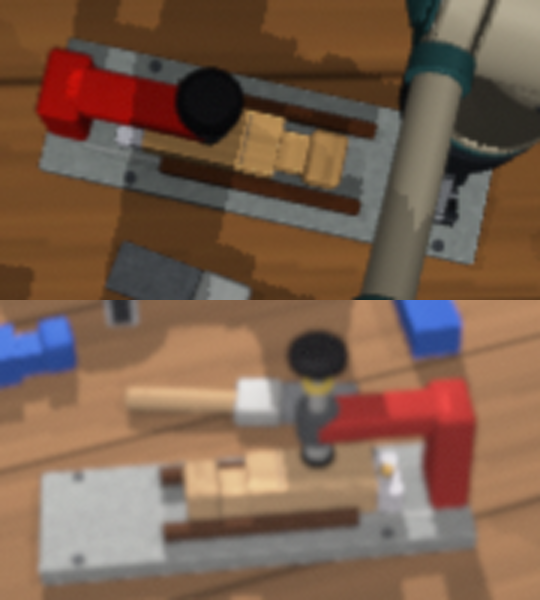

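The blank stayed seated against the stop (lower panel (380,475)) and the knob is still up. Moving over the knob.

```bash
python3 -m handwheel '[[[35,0,0],[0,0,0],1],[[35,0,0],[0,0,0],1],[[35,0,0],[0,0,0],1],[[33,1,0],[0,0,0],1],[[0,0,15],[0,0,0],1],[[0,0,10],[0,0,0],1],[[0,0,0],[0,0,0],1]]'
python3 -c "
from h import *
go((30,0,184))"
```

```text
clock: 9.15
position: [0.5624, 0.0436, 0.1923]
ee_rot: [-0.001, 0.787, 0.617, -0.002]
contact_force: [0.0, -0.2, 0.3]
width: 0.0001
gripper_force: 0.0
t 9.15 fix [ 29.1   0.2 192.3] shift [0.9 0.3 8.3] turn [-0.03833333  0.01333333 -0.04333333] Ffix [-0.18 -0.09  0.26]
```

```bash
python3 -m handwheel '[[[1,0,5],[0,0,0],1],[[0,0,3],[0,0,0],1],[[0,0,2],[0,0,0],1],[[0,0,2],[0,0,0],1],[[0,0,0],[0,0,0],1]]'
python3 -c "
from h import *
go((30,0,160))"
```

```text
clock: 9.78
position: [0.5641, 0.0455, 0.1823]
ee_rot: [0.0, 0.787, 0.617, 0.0]
contact_force: [0.5, -0.4, 0.2]
width: 0.0
gripper_force: 0.0
t 9.775 fix [ 31.4  -0.9 182.3] shift [-1.4 -0.9 22.3] turn [ 0.00166667  0.         -0.03333333] Ffix [-0.25 -0.6   0.19]
```

```bash
g(){ python3 -c "
from h import *
go((30,0,160))"; }
python3 -m handwheel '[[[-1,0,2],[0,0,0],1],[[0,0,2],[0,0,0],1],[[0,0,0],[0,0,0],1]]' >/dev/null; g
python3 -m handwheel '[[[0,0,2],[0,0,0],1],[[0,0,2],[0,0,0],1],[[0,0,2],[0,0,0],1],[[0,0,0],[0,0,0],1]]'>/dev/null; g
python3 -m handwheel '[[[0,0,2],[0,0,0],1],[[0,0,2],[0,0,0],1],[[0,0,0],[0,0,0],1]]'>/dev/null; g
```

```text
t 10.15 fix [ 31.2  -1.1 178.7] shift [-1.3 -1.1 18.7] turn [ 0.00666667 -0.015      -0.03333333] Ffix [4.18 0.74 4.09]
t 10.65 fix [ 31.1  -1.1 172.5] shift [-1.1 -1.1 12.5] turn [ 0.00666667 -0.01166667 -0.035     ] Ffix [4.48 1.86 5.83]
t 11.025 fix [ 31.1  -1.2 169.3] shift [-1.1 -1.2  9.2] turn [ 0.01166667 -0.01166667 -0.03333333] Ffix [4.17 1.91 9.3 ]
```

Forces match the spring model: 5.8 N at 9.5 mm, and 9.3 N at 12.7 mm, just past pad contact.

```bash
python3 -m handwheel '[[[0,0,2],[0,0,0],1],[[0,0,2],[0,0,0],1],[[0,0,2],[0,0,0],1],[[0,0,2],[0,0,0],1],[[0,0,1],[0,0,0],1],[[0,0,0],[0,0,0],1],[[0,0,0],[0,0,0],1],[[0,0,0],[0,0,0],1]]' >/dev/null
python3 - <<'E'
from h import *
go((30,0,160))
cv2.imwrite("pics/c6.png",cv2.resize(vision.get_image("scene")[185:285,225:405],(720,400),interpolation=2))
E
```

```text
t 12.025 fix [ 31.1  -1.2 161.7] shift [-1.1 -1.2  1.7] turn [ 0.02166667 -0.01333333 -0.03333333] Ffix [ 3.58  4.75 15.78]
```

View pics/c6.png

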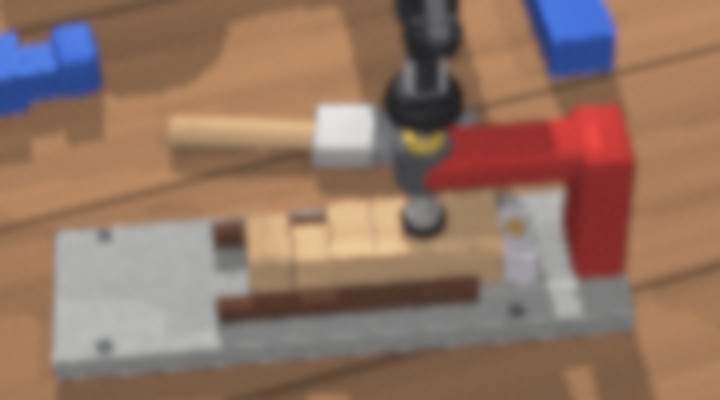

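The pad rests on the blank at (424,220), the ring is nearly at the collar top (424,140), and the tail is at the stop (500,235). It needs about 1.7 mm more.

```bash
python3 -m handwheel '[[[0,0,2],[0,0,0],1],[[0,0,0],[0,0,0],1],[[0,0,0],[0,0,0],1],[[0,0,0],[0,0,0],1]]' >/dev/null
python3 - <<'E'
from h import *
go((30,0,160))
E
```

```text
t 12.575 fix [ 31.1  -1.2 160. ] shift [-1.1 -1.2  0. ] turn [ 0.02333333 -0.01333333 -0.03333333] Ffix [ 3.3   4.75 17.51]
```

The knob is 22.0 mm down at 17.5 N, which matches the model (about 17 N). Handing in.

```bash
python3 -c "
from rig import manip
print(manip.sign_off())"
```

```text
the job is handed in; nothing more can be done
None
```

I handed the job in at 12.6 s with the blank seated against the stop, at about 7.5 N of push. The arm is still holding the knob 22 mm down at about 17.5 N, the pad is on the blank, and the arm never went near the bottle, brush or mallet; the hand-in returned no verdict.

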